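Set up the gift-set sample at the packing table

TASK

Put the sample of the gift set on show for the packers: set the small flat cardboard box on the narrow sloping easel, in the middle and straight, long side up the slope, with its lower end resting against the ledge, and hang the mug by its handle on the hook and let it stop swinging. Either may be done first. Leave the things standing about where they are.

Things in the scene. Friction and masses are not known exactly. Their poses are not given: they have to be found in the camera images.
- box: The small closed cardboard box, lying flat: 90 long (its x) x 60 wide (its y) x 24 thick (z), about 0.12 kg. Origin at the centre of its underside. The larger packs of 130 x 100 x 22 on the table are not it.
- mug: White mug with a handle, upright: 60 outer diameter, 70 high, wall 4, about 0.18 kg. Origin at the centre of its underside, z up its axis; the handle sticks out along +y to 64 from the axis (bar 8 thick, in the y-z plane). Let go on the hook by its handle, it swings down about the peg and settles in about 4 s with its mouth tilted well over.
- mug_loop (a point): Centre of the opening within the mug's handle: 43 along +y and 36 up from the mug's origin; frame as the mug's. The opening is 26 wide (y) and 36 high (z): from 18 to 54 above the mug's underside. Centred on this point it clears the hook's peg and its upturned tip.
- rest: Sloping aluminium rest of the fixed easel: plate 95 long, 36 wide, 6 thick on a slim column, clear below both long edges. Origin: middle of the corner where the plate's face meets the ledge at its low end, 65 above the table; x up the slope (35 deg), y across, z square out of the plate. Ledge: 12 high, 6 thick. Seated box: centre at x 45, y 0, z 12; it does not slide by itself.
- easel: The fixed easel's steel foot, 130 (x) x 100 (y) x 12 high, origin at the centre of its underside; the rest's origin lies at x -40, z 65 of it and the rest leans up towards its +x.
- hook: Fixed steel hook stand: foot 140 (x) x 100 (y) x 12 high, origin at the centre of its underside. A post 12 thick, 195 high stands at x +50; from it a level peg of flat bar, 12 wide (y) and 6 thick, runs towards -x (roughly the robot) with its centre at height 180, and its end turns straight up: x -35 to -41, up to height 197.
- hook_seat (a point): Point on the hook's peg axis at x 0 of the stand, 50 in front of the post and 180 above the table, a good place for the mug's handle; frame as the stand's.
- tumbler: Bystander: white cup without handle, 62 across, 75 high, origin at the centre of its underside.
- tape: Bystander: empty cardboard tape core lying flat, a ring 90 across, 24 high, origin at the centre of its underside.
- big_pack: Bystander: large flat pack 130 x 100 x 22, origin at the centre of its underside.

How it is judged:
At the end, for the whole second after the job is handed in: The box lies at rest flat on the sloping rest (within 6 degrees), long side up the slope within 8 degrees, in the middle within 12 mm, its lower end within 5 mm of the ledge; and the mug hangs from the hook, no longer swinging (slower than 0.12 m/s), the peg through its handle (x of box in the frame of rest between 0.04 and 0.05 m and y of box in the frame of rest between -0.012 and 0.012 m and angle between the z axis of box and the z axis of rest, either way round below 0.1 rad and angle between the x axis of box and the x axis of rest, either way round below 0.15 rad and contact force between box and rest above 0.2 N and linear speed of box below 0.02 m/s and contact force between mug and hook above 0.4 N and x of mug_loop in the frame of hook_seat between -0.042 and 0.044 m and y of mug_loop in the frame of hook_seat between -0.022 and 0.022 m and z of mug_loop in the frame of hook_seat between -0.03 and 0 m and linear speed of mug below 0.12 m/s); the robot touches nothing.
It fails at once if the tumbler, the tape core or the large loose pack was shifted by more than 30 mm (distance of any of tumbler, tape, big_pack from where it was at the start of the episode above 0.03 m).
It also fails if it takes over 64 s, if anything falls off the work surface, if the arm or the gripper's body presses on something with over 40 N, if the wrist force passes 120 N, or if a joint passes its speed limit or range.

ROBOT

A 7-joint arm with a two-finger parallel gripper is mounted at the origin on the work surface. World frame = base frame: x ahead of the robot, y to its left, z up, the work surface at z = 0. Lengths are in m, angles in rad, forces in N, time in s.
With the tool pointing down it reaches from about 0.4 to 0.9 m from the base axis. Payload 5.5 kg.
Tool frame: the origin (TCP) lies between the finger pads; the fingertips stand 22 mm ahead of it and the grasp point (between the pads) lies 3 mm ahead of it; z points along the fingers, x is the direction in which the jaws open and shut, and the axes are right-handed (so a half turn about z gives the same grasp; the last joint's range is limited). The gripper opens to 92 mm and grips with 3 to 60 N. Pads are 19 mm wide; open, the fingers measure 130 mm over their backs; the gripper's body (75 mm by 190 mm) begins 47 mm behind the grasp point.
Start: joints at [1.403, 0.501, -0.427, 1.55, 0.221, 1.138, -0.21], TCP at [0.271, -0.591, 0.249] pointing down, gripper open.
Joint ranges: [-2.88, 2.88], [-0.31, 2.03], [-1.54, 1.56], [0.2, 2.42], [-1.41, 4.55], [0.19, 2.02], [-2.57, 2.57]. Speed limits (rad/s): [2.57, 2.57, 3.14, 3.14, 3.14, 3.14, 3.14].

INTERFACE

Orientations are given as a 3x3 rotation matrix whose columns are the frame's x, y, z axes.
In Python, from bench import r, imaging, job gives the robot as it stands.
- The arm moves only by the tool move_arm, never from a script. Its argument "targets" is a list of rows, each an object with "linear": the shift along the tool's x, y, z in mm, a list of three; "twist": the turn about the tool's z in degrees; "jaw": the finger opening in mm, from 0 to 91.8. In form: [{"linear": [x, y, z], "twist": twist, "jaw": jaw}, ...]. A call has 1 to 10 rows; each row shifts and turns the commanded pose from where the row before left it, along the tool's axes as they then stand; what a row does not reach is not made up. A row lasts 1/10 s, in which the tool goes at most 50 mm and 8.59 degrees, less where a joint would pass 70% of its speed; a pose out of reach is approached as far as the arm can. A call is refused whole if a number of a shift passes 50 or a number of a turn 8.59, either way. A call with a gripper value outside its range is refused whole. The fingers move at their own pace and stop on an object; "newtons" is the grip in N (left out, the last holds). Time passes only in rows, so rows that do not move let the fingers close. It gives the time, the measured TCP pose, the force and the opening at its end, in the units of the state.
- r.get_obs(): the state, without advancing time (a new reading comes with each control period).
- imaging.get_image(name): name is "scene" or "top" or "wrist"; returns a dict with "color" (480x640x3 uint8, red, green, blue), "vertical_fov" (degrees; the focal length in pixels is half the picture's height over the tangent of half this angle, whatever the lens; pixels are square), "cx", "cy" (the principal point, pixels), "rvec" (rotation vector, rad) and "tvec" (3), from world to camera coordinates, as OpenCV has them. Camera axes: x right, y down, z forward; pixel columns grow to the right and rows downward; lengths in m; the calibration is good to about 2 mm. A picture is of the moment at which its call begins. There is no depth.
- job.hand_in(): hands the job in, once; it reports no verdict.
The state is a dict: "time": time; "qpos": joint angles; "dq": joint speeds; "joint_torque": joint torques, N m; "tool_pos": TCP position; "eef_rot": TCP orientation; "contact_force": force on the tool from outside, world axes, zero at the start; "torque": the same for the moment, N m; "finger_gap": finger opening in m.
Only numpy, scipy, OpenCV 4.12 (cv2) and the standard library are available. Lean on these libraries where they do the work, as an engineer would, in place of code of your own. Each camera call takes 0.05 s, during which the arm holds its last target. There are 200 camera calls.

## Working session

There is one attempt and no reset: what is moved stays moved. The work goes in short steps, Python scripts to look and compute and a tool call to move; the robot and the scene stay as the last step left them, time stands still between calls to the robot, and variables do not carry over. Pictures are saved under pics/ and viewed, about 8 in all and at most 12, crops included, and the job is handed in when it is done.

Besides the shell and the picture viewer there is one more tool, called after ">>>" as name(argument=value, ...) on one line, values as JSON. move_arm: Moves the arm, as the interface text tells. Its arguments: {"type":"object","properties":{"targets":{"type":"array","items":{"type":"object","properties":{"linear":{"type":"array","items":{"type":"number"}},"twist":{"type":"number"},"jaw":{"type":"number"}}}},"newtons":{"type":"number"}},"required":["targets"]}

```bash
ls; mkdir -p pics
cat > h.py <<'E'
import numpy as np, cv2
from bench import r, imaging, job
def cam(name, save=None):
    d=imaging.get_image(name); h,w=d["color"].shape[:2]
    f=h/2/np.tan(np.radians(d["vertical_fov"])/2)
    d["K"]=np.array([[f,0,d["cx"]],[0,f,d["cy"]],[0,0,1]]); d["R"]=cv2.Rodrigues(np.array(d["rvec"],float))[0]
    d["t"]=np.array(d["tvec"],float).ravel()
    if save: cv2.imwrite(save,d["color"][:,:,::-1])
    return d
def ray(d,u,v):
    q=d["R"].T@np.linalg.solve(d["K"],[u,v,1.]); return -d["R"].T@d["t"], q/np.linalg.norm(q)
def onz(d,u,v,z):
    c,q=ray(d,u,v); return c+q*(z-c[2])/q[2]
def proj(d,P):
    p=d["K"]@(d["R"]@np.asarray(P,float)+d["t"]); return p[:2]/p[2]
E
python3 - <<'E'
from h import *
a=cam("top","pics/top.png");b=cam("scene","pics/scene.png")
import pickle
pickle.dump((a,b),open("cams.pkl","wb"))
for d in(a,b): print(d["K"][0,0],d["cx"],d["cy"],-d["R"].T@d["t"],d["R"].round(3).tolist(),{k:v for k,v in d.items() if k not in("color","R","K")})
print(r.get_obs())
E
```

```text
pics
454.8053509005471 316.0002223470745 230.01628067957964 [0.35838554 0.09781991 1.17215232] [[0.003, -1.0, 0.002], [-0.991, -0.003, -0.131], [0.131, -0.002, -0.991]] {'vertical_fov': 55.64106717180182, 'cx': 316.0002223470745, 'cy': 230.01628067957964, 'rvec': array([ 2.15737284, -2.1513992 ,  0.14379447]), 'tvec': array([0.09436128, 0.5090719 , 1.11529895]), 't': array([0.09436128, 0.5090719 , 1.11529895])}
575.2835391338092 325.4220601593938 242.14538840241127 [1.14018887 0.68779435 1.2315266 ] [[-0.693, 0.721, 0.012], [0.566, 0.554, -0.611], [-0.447, -0.417, -0.792]] {'vertical_fov': 45.290387852783425, 'cx': 325.4220601593938, 'cy': 242.14538840241127, 'rvec': array([ 1.07118596,  2.53022844, -0.85544145]), 'tvec': array([ 0.2798844 , -0.27387318,  1.7709906 ]), 't': array([ 0.2798844 , -0.27387318,  1.7709906 ])}
{'time': 0.1, 'qpos': array([ 1.4031843 ,  0.5017524 , -0.42682827,  1.55134234,  0.22082896,
        1.13830178, -0.21026573]), 'dq': array([-0.00065036, -0.00137526, -0.00050618, -0.00169178,  0.00104694,
       -0.00146585,  0.00127782]), 'joint_torque': array([-1.05108210e-02, -5.67879725e+01, -5.83825260e+00, -2.79917425e+01,
       -6.90754876e-02,  2.40454398e-02, -4.14795238e-07]), 'tool_pos': array([ 0.27116584, -0.59008537,  0.24778624]), 'eef_rot': array([[ 4.17710257e-01, -9.08580029e-01, -6.86942232e-04],
       [-9.08578619e-01, -4.17710820e-01,  1.60124941e-03],
       [-1.74180644e-03, -4.47172790e-05, -9.99998482e-01]]), 'contact_force': array([-0.73634181,  0.23240793, -0.3676417 ]), 'torque': array([-0.02889855,  0.03260457,  0.01275507]), 'finger_gap': 0.09203632037940883}
```

View pics/top.png

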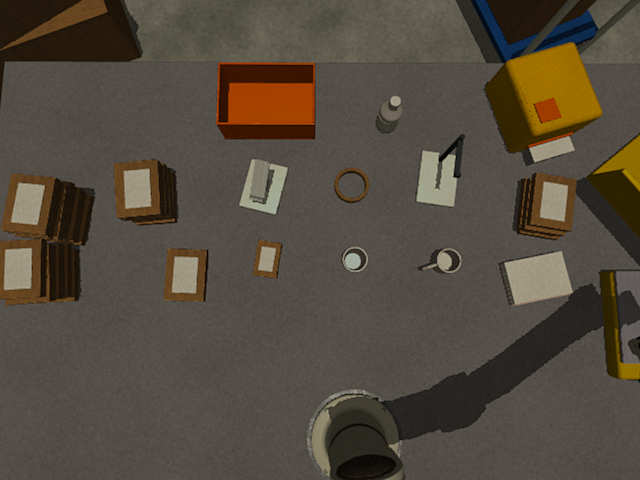

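View pics/scene.png

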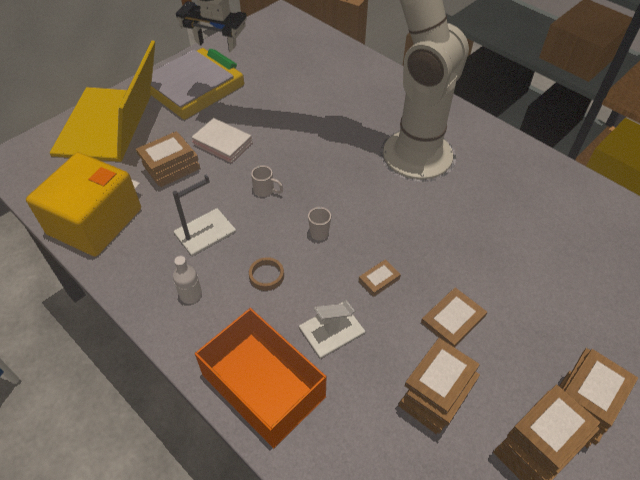

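The top view shows the mug at (447,261) with its handle to the left, the tumbler at (354,260), the box at (267,259), the easel at (264,187), the hook foot at (437,178) and the tape at (351,185). The scene view agrees with this. I'll enlarge the parts that matter.

Run:
```python
from h import *
import pickle
a,b=pickle.load(open("cams.pkl","rb"))
def crop(d,u,v,w,h,s):
    c=d["color"][v:v+h,u:u+w,::-1]; c=cv2.resize(c,None,fx=s,fy=s,interpolation=cv2.INTER_CUBIC)
    c=cv2.convertScaleAbs(c,alpha=1.5)
    for i in range(0,w,10): cv2.putText(c,str(u+i),(i*s,8),0,.3,(0,255,255),1); cv2.line(c,(i*s,0),(i*s,4),(0,0,255),1); 
    for i in range(0,h,10): cv2.putText(c,str(v+i),(0,i*s+4),0,.3,(0,255,0),1)
    return c
A=crop(a,410,125,66,50*2,3*2)[:600]
T=np.hstack([crop(a,410,130,66,75,6),crop(a,235,150,66,75,6)])
B=np.hstack([crop(b,165,170,99,35*2,4)[:,:396],crop(b,295,290,99,70,4)])
cv2.imwrite("pics/c1.png",np.vstack([T,cv2.resize(B,(792,150*0+148*1)) if 0 else B])[:600*2])
im=cv2.imread("pics/c1.png");print(im.shape)
# box, mug, tumbler, tape masks
hsv=cv2.cvtColor(a["color"],cv2.COLOR_RGB2HSV)
def blobs(m,mn=60):
    n,l,s,c=cv2.connectedComponentsWithStats(m.astype(np.uint8))
    for i in range(1,n):
        if s[i,4]>mn:
            rc=cv2.minAreaRect(np.argwhere(l==i)[:,::-1].astype(np.float32)); print(s[i],c[i].round(1),np.round(rc[0],1),np.round(rc[1],1),round(rc[2],1))
roi=np.zeros(hsv.shape[:2],bool);roi[140:300,220:480]=1
print("sat");blobs(roi&(hsv[...,1]>90)&(hsv[...,2]>40))
print("white");blobs(roi&(hsv[...,1]<60)&(hsv[...,2]>120))
```

```text
(730, 792, 3)
sat
[334 168  36  35 377] [351.5 184.6] [351.4 184.2] [34. 34.] 26.6
[253 240  29  39 523] [266.9 258.8] [266.8 258.8] [24.3 36.1] 8.7
white
[ 417  150   40   57 1679] [436.5 179.7] [437.8 178. ] [37.8 52. ] 7.1
[ 239  159   49   55 1566] [262.9 185.9] [263. 186.] [37.7 49. ] 14.9
[259 247  16  25 305] [266.6 258.7] [266.8 258.8] [13.5 22.9] 8.7
[342 247  26  25 316] [353.3 260.1] [354.8 258.8] [24.7 24. ] 45.0
[437 250  16  23 218] [444.1 261.4] [445.5 262.5] [22.6 14.1] 45.0
```

View pics/c1.png

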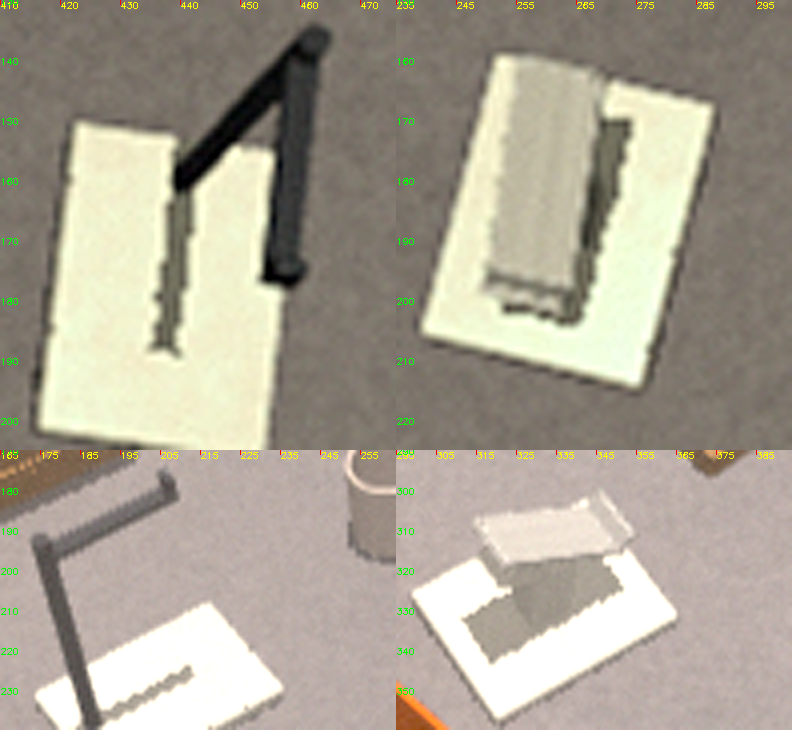

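Run:
```python
from h import *
import pickle
a,b=pickle.load(open("cams.pkl","rb"))
hsv=cv2.cvtColor(a["color"],cv2.COLOR_RGB2HSV)
w=(hsv[...,1]<60)&(hsv[...,2]>120)
def foot(c,dx,dy): # corners order: +x+y,+x-y,-x-y,-x+y pixels
    P=np.array([onz(a,*p,.012)[:2] for p in c]); o=P.mean(0)
    v=P[0]+P[1]-P[2]-P[3]; u=P[0]+P[3]-P[1]-P[2]
    y1=np.arctan2(v[1],v[0]); y2=np.arctan2(-u[0],u[1]); print("foot",o.round(4),np.degrees([y1,y2]).round(2),"len",np.linalg.norm(v)/2,np.linalg.norm(u)/2)
    return o,(y1*dx+y2*dy)/(dx+dy)
eo,ey=foot([(251.5,158.7),(288,167.3),(276,214.3),(239.3,205.2)],130,100)
ho,hy=foot([(422.2,150.2),(459.5,154.5),(454.5,205.8),(416.5,201.5)],140,100)
def W(o,y,p): c,s=np.cos(y),np.sin(y); return np.array([o[0]+c*p[0]-s*p[1],o[1]+s*p[0]+c*p[1],p[2]])
for n,p in dict(c=(.07,.05,.012),tip=(-.038,0,.197),tipfront=(-.041,0,.177),posttop=(.05,0,.195)).items(): print(n,[proj(d,W(ho,hy,p)).round(1) for d in(a,b)])
s,c=np.sin(np.radians(35)),np.cos(np.radians(35))
R=lambda x,y,z:W(eo,ey,(-.04+x*c-z*s,y,.065+x*s+z*c))
for p in((.095,.018,0),(.095,-.018,0),(0,.018,.012),(0,-.018,.012)): print("rest",[proj(d,R(*p)).round(1) for d in(a,b)])
bt=cv2.minAreaRect(np.zeros((1,2),np.float32)) if 0 else None
rc=((266.8,258.8),(24.3,36.1),8.7); B=cv2.boxPoints(rc); P=np.array([onz(a,*p,.024)[:2] for p in B]); print("box",P.mean(0),[ (np.linalg.norm(P[i]-P[i-1]).round(4),np.degrees(np.arctan2(*(P[i]-P[i-1])[::-1])).round(1)) for i in range(4)])
print("mug rim px448.5,260.5", onz(a,448.5,260.5,.07),"handle end",onz(a,419.5,268,.036), "tumbler",onz(a,354.5,259.3,.075),"tape",onz(a,351.5,184.6,.024))
print("box centre seated",R(.046,0,.012),"seat",W(ho,hy,(0,0,.18)),"hook yaw",hy,"easel yaw",ey, "bigpack",onz(a,186,275,.022))
```

```text
foot [0.6264 0.2323] [-13.25 -13.65] len 0.1279402554836991 0.09853645296526548
foot [ 0.6502 -0.2233] [-7.65 -6.51] len 0.13864272165946778 0.0987380625282226
c [array([421.8, 149.7]), array([190.6, 252.9])]
tip [array([459.2, 173.9]), array([205. , 174.4])]
tipfront [array([456.2, 177.5]), array([207.2, 179.4])]
posttop [array([462.3, 136. ]), array([174. , 191.1])]
rest [array([255.3, 159.2]), array([322. , 316.1])]
rest [array([270. , 162.6]), array([313.5, 304.3])]
rest [array([249. , 196.9]), array([352.5, 308.9])]
rest [array([263.2, 200.3]), array([343.9, 297.8])]
box [0.43661673 0.21976243] [(np.float64(0.0612), np.float64(81.5)), (np.float64(0.091), np.float64(-7.6)), (np.float64(0.0618), np.float64(-98.6)), (np.float64(0.0909), np.float64(172.1))]
mug rim px448.5,260.5 [ 0.43035824 -0.22559871  0.07      ] handle end [ 0.41367778 -0.16255367  0.036     ] tumbler [0.43229866 0.00275097 0.075     ] tape [0.62854619 0.00444548 0.024     ]
box centre seated [0.61741842 0.23439214 0.10121434] seat [ 0.65024001 -0.22331847  0.18      ] hook yaw -0.12530729497054666 easel yaw -0.23426512859558848 bigpack [0.39517592 0.42258709 0.022     ]
```

>>> move_arm(targets=[{"linear": [-27, -30, 0], "twist": 0, "jaw": 91}, {"linear": [-27, -30, 0], "twist": 0, "jaw": 91}, {"linear": [-27, -30, 0], "twist": 0, "jaw": 91}, {"linear": [-27, -30, 0], "twist": 0, "jaw": 91}, {"linear": [-27, -30, 0], "twist": 0, "jaw": 91}, {"linear": [-27, -30, 0], "twist": 0, "jaw": 91}, {"linear": [-27, -30, 0], "twist": 0, "jaw": 91}, {"linear": [-27, -30, 0], "twist": 0, "jaw": 91}, {"linear": [-27, -30, 0], "twist": 0, "jaw": 91}, {"linear": [-22, -27, 0], "twist": 0, "jaw": 91}])

```text
time: 1.1
tool_pos: [0.4309, -0.2235, 0.2486]
eef_rot: [[0.419, -0.908, -0.0], [-0.908, -0.419, 0.0], [-0.0, 0.0, -1.0]]
contact_force: [0.8, -0.8, -0.2]
finger_gap: 0.0908
```

>>> move_arm(targets=[{"linear": [0, 0, 0], "twist": -8, "jaw": 91}, {"linear": [0, 0, 0], "twist": -8, "jaw": 91}, {"linear": [0, 0, 0], "twist": -8, "jaw": 91}, {"linear": [0, 0, 0], "twist": -8, "jaw": 91}, {"linear": [0, 0, 0], "twist": -8, "jaw": 91}, {"linear": [0, 0, 0], "twist": -8, "jaw": 91}, {"linear": [0, 0, 0], "twist": -8, "jaw": 91}, {"linear": [0, 0, 0], "twist": -8, "jaw": 91}, {"linear": [0, 0, 0], "twist": -8, "jaw": 91}, {"linear": [0, 0, 0], "twist": -8, "jaw": 91}])

```text
time: 2.1
tool_pos: [0.4303, -0.2257, 0.2484]
eef_rot: [[0.966, 0.259, -0.001], [0.259, -0.966, 0.0], [-0.0, -0.0, -1.0]]
contact_force: [0.5, -1.3, 0.3]
finger_gap: 0.0912
```

Run:
```python
from h import *
import pickle
d=cam("wrist","pics/w1.png");pickle.dump(d,open("w1.pkl","wb"))
o=r.get_obs();print(o["time"],o["tool_pos"],o["eef_rot"].round(3).tolist(),o["qpos"].round(2))
print(-d["R"].T@d["t"],d["R"].round(2).tolist(),d["K"][0,0],proj(d,(.43,-.226,.07)))
```

```text
2.15 [ 0.43031603 -0.22568646  0.24839579] [[0.964, 0.266, -0.001], [0.266, -0.964, 0.0], [-0.001, -0.0, -1.0]] [ 1.18  0.27 -0.86  1.94  0.24  1.03  0.48]
[ 0.41317954 -0.16095437  0.38352415] [[0.97, 0.26, -0.0], [0.25, -0.94, 0.25], [0.06, -0.24, -0.97]] 339.56583379999563 [322.22393822 224.03054451]
```

View pics/w1.png

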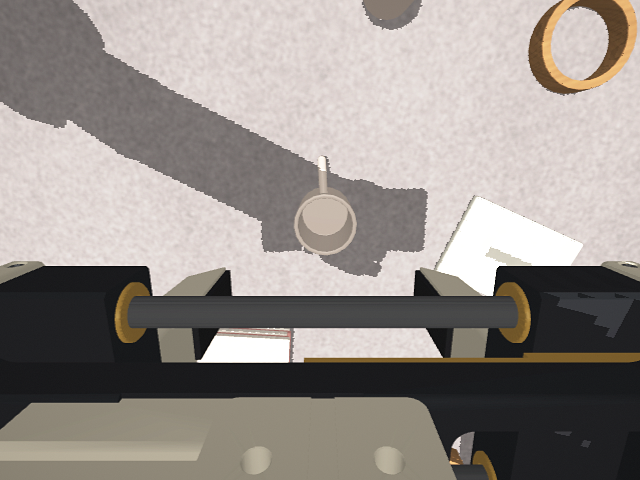

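The mug's rim is centred near (325.5,224). Its handle runs up the picture to (323,157), close to the tool's −y.

Run:
```python
from h import *
import pickle
d=pickle.load(open("w1.pkl","rb"))
c=onz(d,325.5,224,.07); e=onz(d,323,158,.058); o=r.get_obs()
print(c,e,np.degrees(np.arctan2(-(e-c)[0],(e-c)[1])),np.linalg.norm(e-c), (o["eef_rot"].T@(c-o["tool_pos"]))*1e3, np.degrees(np.arctan2(o["eef_rot"][1,0],o["eef_rot"][0,0])))
```

```text
[ 0.43297793 -0.22517122  0.07      ] [ 0.41505544 -0.16744562  0.058     ] 17.248386806327865 0.06162353619428326 [  2.79798896   0.29873258 178.39420369] 15.404161169686592
```

>>> move_arm(targets=[{"linear": [2.5, 0.3, 20], "twist": -1.8, "jaw": 91}, {"linear": [0, 0, 30], "jaw": 91, "twist": 0}, {"linear": [0, 0, 30], "jaw": 91, "twist": 0}, {"linear": [0, 0, 30], "jaw": 91, "twist": 0}, {"linear": [0, 0, 30], "jaw": 91, "twist": 0}, {"linear": [0, 0, 30], "jaw": 91, "twist": 0}, {"linear": [0, 0, 13], "jaw": 91, "twist": 0}, {"linear": [0, 0, 10], "jaw": 91, "twist": 0}, {"linear": [0, 0, 0], "jaw": 91, "twist": 0}, {"linear": [0, 0, 0], "jaw": 80, "twist": 0}], newtons=20)

```text
time: 3.15
tool_pos: [0.4339, -0.2257, 0.0566]
eef_rot: [[0.959, 0.283, 0.001], [0.283, -0.959, -0.001], [0.001, 0.001, -1.0]]
contact_force: [0.1, 1.1, 0.2]
finger_gap: 0.0865
```

>>> move_arm(targets=[{"linear": [0, 0, 0], "twist": 0, "jaw": 70}, {"linear": [0, 0, 0], "twist": 0, "jaw": 60}, {"linear": [0, 0, 0], "twist": 0, "jaw": 50}, {"linear": [0, 0, 0], "twist": 0, "jaw": 50}, {"linear": [0, 0, 0], "twist": 0, "jaw": 50}, {"linear": [0, 0, 0], "twist": 0, "jaw": 50}], newtons=20)

```text
time: 3.75
tool_pos: [0.4332, -0.2258, 0.0562]
eef_rot: [[0.959, 0.284, 0.0], [0.284, -0.959, -0.001], [-0.0, 0.001, -1.0]]
contact_force: [-1.6, 0.1, 6.4]
finger_gap: 0.0587
```

>>> move_arm(targets=[{"linear": [0, 0, -21], "twist": 0, "jaw": 50}, {"linear": [0, 0, -30], "twist": 0, "jaw": 50}, {"linear": [0, 0, -30], "twist": 0, "jaw": 50}, {"linear": [0, 0, -35], "twist": 0, "jaw": 50}, {"linear": [0, 0, -35], "twist": 0, "jaw": 50}, {"linear": [29.6, 16.6, 0], "twist": 0, "jaw": 50}, {"linear": [29.6, 16.6, 0], "twist": 0, "jaw": 50}, {"linear": [29.6, 16.6, 0], "twist": 0, "jaw": 50}, {"linear": [29.6, 16.6, 0], "twist": 0, "jaw": 50}, {"linear": [0, 0, 0], "twist": 6.3, "jaw": 50}])

```text
time: 4.75
tool_pos: [0.569, -0.2556, 0.2056]
eef_rot: [[0.984, 0.176, 0.003], [0.176, -0.984, 0.002], [0.003, -0.002, -1.0]]
contact_force: [-0.0, 0.6, -2.3]
finger_gap: 0.0588
```

>>> move_arm(targets=[{"linear": [0, 0, 0], "twist": 6, "jaw": 50}, {"linear": [0, 0, 0], "twist": 6, "jaw": 50}, {"linear": [0, 0, 0], "twist": 6, "jaw": 50}, {"linear": [0, 0, 0], "twist": 0, "jaw": 50}, {"linear": [0, 0, 0], "twist": 0, "jaw": 50}])

```text
time: 5.25
tool_pos: [0.5652, -0.2554, 0.2063]
eef_rot: [[0.991, -0.133, -0.001], [-0.133, -0.991, 0.0], [-0.001, -0.0, -1.0]]
contact_force: [-0.0, -0.1, -2.2]
finger_gap: 0.0585
```

Run:
```python
from h import *
import pickle
d=cam("wrist");s=cam("scene");t=cam("top");pickle.dump((d,s,t),open("w2.pkl","wb"))
o=r.get_obs();print(o["time"],o["tool_pos"],np.degrees(np.arctan2(o["eef_rot"][1,0],o["eef_rot"][0,0])))
z=lambda d,u,v,w,h,k:cv2.resize(d["color"][v:v+h,u:u+w,::-1],None,fx=k,fy=k,interpolation=cv2.INTER_CUBIC)
A=cv2.resize(d["color"][0:320,160:480,::-1],(400,400)) if 0 else z(d,200,0,266,300,1.5)
B=np.vstack([z(s,150,130,100,75,4)[:300],z(t,400,130,100,75,4)[:300]])
cv2.imwrite("pics/w2.png",np.hstack([cv2.copyMakeBorder(A,0,600-A.shape[0],0,0,0),cv2.convertScaleAbs(B,alpha=1.5)]))
```

```text
5.4 [ 0.56537332 -0.255473    0.20654082] -7.724086956736088
```

View pics/w2.png

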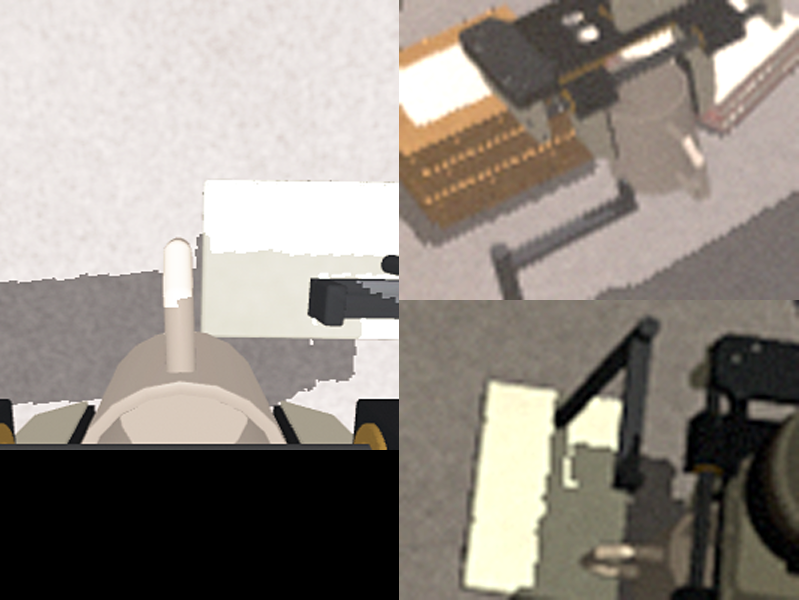

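Run:
```python
from h import *
import pickle
d,s,t=pickle.load(open("w2.pkl","rb"))
ho=np.array([.6502,-.2233]);hy=-.1253
def W(p): c,sn=np.cos(hy),np.sin(hy); return np.array([ho[0]+c*p[0]-sn*p[1],ho[1]+sn*p[0]+c*p[1],p[2]])
def inv(P): c,sn=np.cos(hy),np.sin(hy); q=P[:2]-ho; return np.array([c*q[0]+sn*q[1],-sn*q[0]+c*q[1],P[2]])*1e3
k=lambda p:((p-[200,0])*1.5).round(0)
for x in(-.041,-.035):
  for y in(-.006,.006): print("tip",x,y,k(proj(d,W((x,y,.197)))))
for p in((-.041,.006,.177),(-.041,-.006,.177),(-.07,.05,.012),(-.07,-.05,.012)): print(p,k(proj(d,W(p))))
h0=onz(d,200+178/1.5,244/1.5,.207);h1=onz(d,200+179.5/1.5,370/1.5,.209)
print("handle hook frame",inv(h0),inv(h1),np.degrees(hy), "tcp",inv(r.get_obs()["tool_pos"]))
# dark tip in wrist
g=d["color"][170:230,390:440].max(2); print((g<90).astype(int).sum(0))
c=z=cv2.resize(d["color"][150:240,300:420,::-1],None,fx=6,fy=6,interpolation=cv2.INTER_CUBIC); cv2.imwrite("pics/w3.png",cv2.convertScaleAbs(c,alpha=1.8,beta=20))
```

```text
tip -0.041 -0.006 [319. 333.]
tip -0.041 0.006 [322. 292.]
tip -0.035 -0.006 [340. 333.]
tip -0.035 0.006 [343. 292.]
(-0.041, 0.006, 0.177) [306. 284.]
(-0.041, -0.006, 0.177) [304. 321.]
(-0.07, 0.05, 0.012) [200. 182.]
(-0.07, -0.05, 0.012) [200. 341.]
handle hook frame [-81.47409339  19.95476597 207.        ] [-81.41849082 -13.23337082 209.        ] -7.179161172989215 tcp [-80.14091917 -42.52176466 206.5408227 ]
[ 0  0  0  0  0  0  0  0  0  0  0  0  0  0  0  2 16 25 26 26 26 27 28 29
 29 30 30 31 31 31 31 31 31 31 31 31 31 31 28 26 26 26 26 26 26 26 26 24
 24 24]
```

View pics/w3.png

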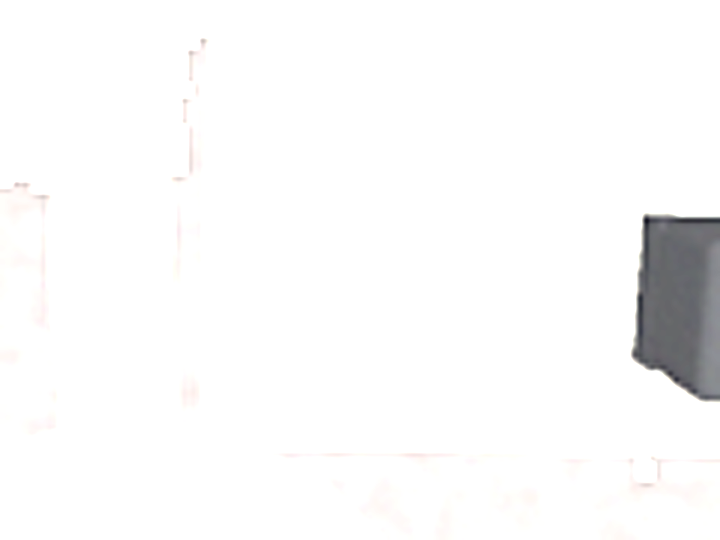

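>>> move_arm(targets=[{"linear": [0, -2.5, 0], "twist": 0, "jaw": 50}, {"linear": [9.5, 0, 0], "twist": 0, "jaw": 50}, {"linear": [9.5, 0, 0], "twist": 0, "jaw": 50}, {"linear": [9.5, 0, 0], "twist": 0, "jaw": 50}, {"linear": [9.5, 0, 0], "twist": 0, "jaw": 50}, {"linear": [9.5, 0, 0], "twist": 0, "jaw": 50}, {"linear": [9.5, 0, 0], "twist": 0, "jaw": 50}, {"linear": [9.5, 0, 0], "twist": 0, "jaw": 50}, {"linear": [9.5, 0, 0], "twist": 0, "jaw": 50}, {"linear": [0, 0, 0], "twist": 0, "jaw": 50}])

```text
time: 6.4
tool_pos: [0.6425, -0.2631, 0.2066]
eef_rot: [[0.991, -0.136, 0.001], [-0.136, -0.991, 0.0], [0.001, -0.001, -1.0]]
contact_force: [-0.4, -0.1, -2.2]
finger_gap: 0.0582
```

Run:
```python
from h import *
d=cam("wrist");s=cam("scene")
o=r.get_obs();print(o["time"],o["tool_pos"],o["contact_force"],o["finger_gap"])
z=lambda d,u,v,w,h,k:cv2.resize(d["color"][v:v+h,u:u+w,::-1],None,fx=k,fy=k,interpolation=cv2.INTER_CUBIC)
A=z(d,200,100,266,200,1.5)
B=cv2.convertScaleAbs(z(s,150,130,100,75,4),alpha=1.5)
cv2.imwrite("pics/w4.png",np.hstack([A,B]))
```

```text
6.5 [ 0.64117999 -0.26315122  0.20649656] [-0.31894073  1.36976937 -2.31170393] 0.05860520067237367
```

View pics/w4.png

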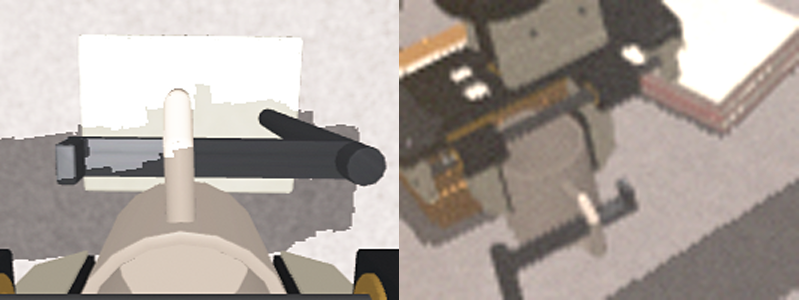

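>>> move_arm(targets=[{"linear": [0, 0, 7], "twist": 0, "jaw": 50}, {"linear": [0, 0, 7], "twist": 0, "jaw": 50}, {"linear": [0, 0, 5], "twist": 0, "jaw": 50}, {"linear": [0, 0, 1.5], "twist": 0, "jaw": 50}, {"linear": [0, 0, 0], "twist": 0, "jaw": 50}])

```text
time: 7.0
tool_pos: [0.6408, -0.2634, 0.1858]
eef_rot: [[0.991, -0.136, -0.001], [-0.136, -0.991, 0.0], [-0.001, -0.0, -1.0]]
contact_force: [0.8, -0.8, -3.0]
finger_gap: 0.0585
```

>>> move_arm(targets=[{"linear": [0, 0, 1], "twist": 0, "jaw": 50}, {"linear": [0, 0, 0], "twist": 0, "jaw": 91}, {"linear": [0, 0, 0], "twist": 0, "jaw": 91}, {"linear": [0, 0, 0], "twist": 0, "jaw": 91}, {"linear": [0, 0, 0], "twist": 0, "jaw": 91}, {"linear": [0, 0, -20], "twist": 0, "jaw": 91}, {"linear": [0, 0, -30], "twist": 0, "jaw": 91}, {"linear": [0, 0, -40], "twist": 0, "jaw": 91}, {"linear": [0, 0, -20], "twist": 0, "jaw": 91}, {"linear": [0, 0, 0], "twist": 0, "jaw": 91}])

```text
time: 8.0
tool_pos: [0.6433, -0.2635, 0.2999]
eef_rot: [[0.991, -0.136, 0.007], [-0.136, -0.991, -0.003], [0.007, 0.002, -1.0]]
contact_force: [1.1, -0.1, 0.1]
finger_gap: 0.0912
```

Run:
```python
from h import *
o=r.get_obs();p=o["tool_pos"];R=o["eef_rot"];print(o["time"],p,o["qpos"].round(2),np.degrees(np.arctan2(R[1,0],R[0,0])))
print((R.T@(np.array([.4366,.2198,p[2]])-p)*1e3).round(1))
```

```text
8.0 [ 0.64331684 -0.26351092  0.29991701] [ 0.78  0.59 -0.68  1.36  0.37  1.3  -0.04] -7.822705454844005
[-270.6 -450.7   -2.7]
```

>>> move_arm(targets=[{"linear": [-20, -33, 0], "twist": 0, "jaw": 91}, {"linear": [-20, -33, 0], "twist": 0, "jaw": 91}, {"linear": [-20, -33, 0], "twist": 0, "jaw": 91}, {"linear": [-20, -33, 0], "twist": 0, "jaw": 91}, {"linear": [-20, -33, 0], "twist": 0, "jaw": 91}, {"linear": [-20, -33, 0], "twist": 0, "jaw": 91}, {"linear": [-20, -33, 0], "twist": 0, "jaw": 91}, {"linear": [-20, -33, 0], "twist": 0, "jaw": 91}, {"linear": [-20, -33, 0], "twist": 0, "jaw": 91}, {"linear": [-20, -33, 0], "twist": 0, "jaw": 91}])

```text
time: 9.0
tool_pos: [0.4865, 0.0918, 0.2943]
eef_rot: [[0.991, -0.136, -0.001], [-0.136, -0.991, -0.0], [-0.001, 0.001, -1.0]]
contact_force: [0.5, -0.1, -0.0]
finger_gap: 0.0908
```

>>> move_arm(targets=[{"linear": [-20, -33, 10], "twist": 0, "jaw": 91}, {"linear": [-20, -33, 10], "twist": 0, "jaw": 91}, {"linear": [-20, -33, 10], "twist": 0, "jaw": 91}, {"linear": [-10.6, -21.7, 10], "twist": 0, "jaw": 91}, {"linear": [0, 0, 0], "twist": -8, "jaw": 91}, {"linear": [0, 0, 0], "twist": -8, "jaw": 91}, {"linear": [0, 0, 0], "twist": -8, "jaw": 91}, {"linear": [0, 0, 0], "twist": -8, "jaw": 91}, {"linear": [0, 0, 0], "twist": -8, "jaw": 91}, {"linear": [0, 0, 0], "twist": -8, "jaw": 91}])

```text
time: 10.0
tool_pos: [0.4338, 0.2196, 0.2543]
eef_rot: [[0.76, 0.65, -0.001], [0.65, -0.76, -0.0], [-0.001, -0.0, -1.0]]
contact_force: [-0.4, -0.7, 0.2]
finger_gap: 0.0906
```

>>> move_arm(targets=[{"linear": [0, 0, 0], "twist": -8, "jaw": 91}, {"linear": [0, 0, 0], "twist": -8, "jaw": 91}, {"linear": [0, 0, 0], "twist": -8, "jaw": 91}, {"linear": [0, 0, 0], "twist": -8, "jaw": 91}, {"linear": [0, 0, 0], "twist": -8, "jaw": 91}, {"linear": [0, 0, 0], "twist": -2, "jaw": 91}, {"linear": [0, 0, 0], "twist": 0, "jaw": 91}, {"linear": [0, 0, 0], "twist": 0, "jaw": 91}])

```text
time: 10.8
tool_pos: [0.4342, 0.2198, 0.2549]
eef_rot: [[0.139, 0.99, -0.0], [0.99, -0.139, -0.0], [-0.0, -0.0, -1.0]]
contact_force: [-0.5, 0.2, 0.5]
finger_gap: 0.091
```

```bash
cat > m.py <<'E'
from h import *
import sys
d=cam("wrist","pics/%s.png"%sys.argv[1]);o=r.get_obs();p=o["tool_pos"];R=o["eef_rot"];print(o["time"],p,o["qpos"].round(2),np.degrees(np.arctan2(R[1,0],R[0,0])))
hsv=cv2.cvtColor(d["color"],cv2.COLOR_RGB2HSV); m=((hsv[...,1]>90)&(hsv[...,2]>40)).astype(np.uint8)
c0=proj(d,(.4366,.2198,.024)); print("pred px",c0)
m=cv2.morphologyEx(m,cv2.MORPH_CLOSE,np.ones((5,5)))
cs,_=cv2.findContours(m,cv2.RETR_EXTERNAL,cv2.CHAIN_APPROX_SIMPLE)
k=max(cs,key=lambda k:cv2.contourArea(k)*(cv2.pointPolygonTest(k,tuple(map(float,c0)),True)>-15)); B=cv2.boxPoints(cv2.minAreaRect(k)); print(B.round(0).tolist())
P=np.array([onz(d,*q,.024)[:2] for q in B]);c=P.mean(0);print("box",c,[(np.linalg.norm(P[i]-P[i-1]).round(4),np.degrees(np.arctan2(*(P[i]-P[i-1])[::-1])).round(1)) for i in range(4)])
print("tool shift",(R.T@(np.r_[c,.024]-p)*1e3).round(1))
E
python3 m.py w5
```

```text
10.85 [0.43423842 0.21986917 0.25503754] [ 0.51  0.44 -1.28  1.93  0.47  1.13  0.48] 82.05704523264288
pred px [322.27459612 215.92032513]
[[295.0, 175.0], [350.0, 175.0], [350.0, 255.0], [295.0, 255.0]]
box [0.43692017 0.22000259] [(np.float64(0.0889), np.float64(170.9)), (np.float64(0.0584), np.float64(82.0)), (np.float64(0.0889), np.float64(-6.8)), (np.float64(0.062), np.float64(-98.0))]
tool shift [  0.5   2.7 231. ]
```

View pics/w5.png

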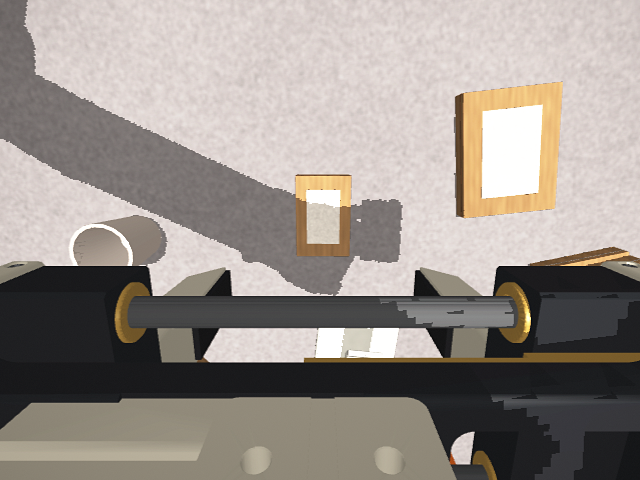

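>>> move_arm(targets=[{"linear": [0.5, 2.5, 30], "twist": 0, "jaw": 91}, {"linear": [0, 0, 40], "twist": 0, "jaw": 91}, {"linear": [0, 0, 40], "twist": 0, "jaw": 91}, {"linear": [0, 0, 40], "twist": 0, "jaw": 91}, {"linear": [0, 0, 30], "twist": 0, "jaw": 91}, {"linear": [0, 0, 25], "twist": 0, "jaw": 91}, {"linear": [0, 0, 15], "twist": 0, "jaw": 91}, {"linear": [0, 0, 9], "twist": 0, "jaw": 91}, {"linear": [0, 0, 0], "twist": 0, "jaw": 91}, {"linear": [0, 0, 0], "twist": 0, "jaw": 75}], newtons=10)

```text
time: 11.85
tool_pos: [0.4373, 0.2205, 0.0268]
eef_rot: [[0.136, 0.991, 0.001], [0.991, -0.136, 0.0], [0.0, 0.001, -1.0]]
contact_force: [0.2, -1.0, 0.3]
finger_gap: 0.0865
```

>>> move_arm(targets=[{"linear": [0, 0, 0], "twist": 0, "jaw": 65}, {"linear": [0, 0, 0], "twist": 0, "jaw": 50}, {"linear": [0, 0, 0], "twist": 0, "jaw": 50}, {"linear": [0, 0, 0], "twist": 0, "jaw": 50}, {"linear": [0, 0, 0], "twist": 0, "jaw": 50}, {"linear": [0, 0, 0], "twist": 0, "jaw": 50}])

```text
time: 12.45
tool_pos: [0.4373, 0.22, 0.0267]
eef_rot: [[0.136, 0.991, 0.001], [0.991, -0.136, -0.0], [-0.0, 0.001, -1.0]]
contact_force: [-0.5, -0.8, 5.9]
finger_gap: 0.06
```

Run:
```python
from h import *
import pickle
d=cam("wrist");t=cam("top");o=r.get_obs();p=o["tool_pos"];R=o["eef_rot"];print(o["time"],p,o["finger_gap"],np.degrees(np.arctan2(R[1,0],R[0,0])))
print((R.T@(np.array([.6174,.2344,p[2]])-p)*1e3).round(1))
```

```text
12.55 [0.43728946 0.22004478 0.02667286] 0.059792212583244866 82.17034081642267
[3.880e+01 1.765e+02 1.000e-01]
```

>>> move_arm(targets=[{"linear": [0, 0, -40], "twist": 0, "jaw": 50}, {"linear": [0, 0, -40], "twist": 0, "jaw": 50}, {"linear": [0, 0, -40], "twist": 0, "jaw": 50}, {"linear": [0, 0, -40], "twist": 0, "jaw": 50}, {"linear": [0, 0, -40], "twist": 0, "jaw": 50}, {"linear": [8, 35, 0], "twist": 0, "jaw": 50}, {"linear": [8, 40, 0], "twist": 0, "jaw": 50}, {"linear": [8, 40, 0], "twist": 0, "jaw": 50}, {"linear": [8, 40, 0], "twist": 0, "jaw": 50}, {"linear": [6.8, 40, 0], "twist": 0, "jaw": 50}])

```text
time: 13.55
tool_pos: [0.6366, 0.2317, 0.2253]
eef_rot: [[0.136, 0.991, -0.001], [0.991, -0.136, -0.001], [-0.001, -0.001, -1.0]]
contact_force: [0.5, 1.0, -0.4]
finger_gap: 0.0598
```

>>> move_arm(targets=[{"linear": [0, 40, 0], "twist": 0, "jaw": 50}, {"linear": [0, 30, 0], "twist": 0, "jaw": 50}, {"linear": [0, 0, 0], "twist": 5.6, "jaw": 50}, {"linear": [0, 0, 0], "twist": 0, "jaw": 50}, {"linear": [0, 0, 0], "twist": 0, "jaw": 50}])

```text
time: 14.05
tool_pos: [0.7038, 0.223, 0.2256]
eef_rot: [[0.229, 0.974, -0.001], [0.974, -0.229, -0.0], [-0.0, -0.001, -1.0]]
contact_force: [-0.3, -0.1, -2.0]
finger_gap: 0.06
```

```bash
cat > e.py <<'E'
from h import *
eo=np.array([.6264,.2323]);ey=-.2343
s,c=np.sin(np.radians(35)),np.cos(np.radians(35))
def W(o,y,p): cc,ss=np.cos(y),np.sin(y); return np.array([o[0]+cc*p[0]-ss*p[1],o[1]+ss*p[0]+cc*p[1],p[2]])
Rt=lambda x,y,z:W(eo,ey,(-.04+x*c-z*s,y,.065+x*s+z*c))
E
python3 - <<'E'
from e import *
import pickle
d=cam("wrist","pics/w6.png");pickle.dump(d,open("w6.pkl","wb"))
o=r.get_obs();p=o["tool_pos"];R=o["eef_rot"];print(o["time"],p,o["finger_gap"],np.degrees(np.arctan2(R[1,0],R[0,0])))
for q in((.095,.018,0),(.095,-.018,0),(0,.018,.012),(0,-.018,.012),(-.006,.018,.012),(-.006,-.018,.012)): print("rest",q,proj(d,Rt(*q)).round(1))
E
```

```text
14.1 [0.70375623 0.22302533 0.2259435 ] 0.059622695498274876 76.78562119691018
rest (0.095, 0.018, 0) [334.8 190.4]
rest (0.095, -0.018, 0) [284.  190.2]
rest (0, 0.018, 0.012) [334.1  74.1]
rest (0, -0.018, 0.012) [287.6  74. ]
rest (-0.006, 0.018, 0.012) [334.1  68.3]
rest (-0.006, -0.018, 0.012) [287.9  68.1]
```

View pics/w6.png

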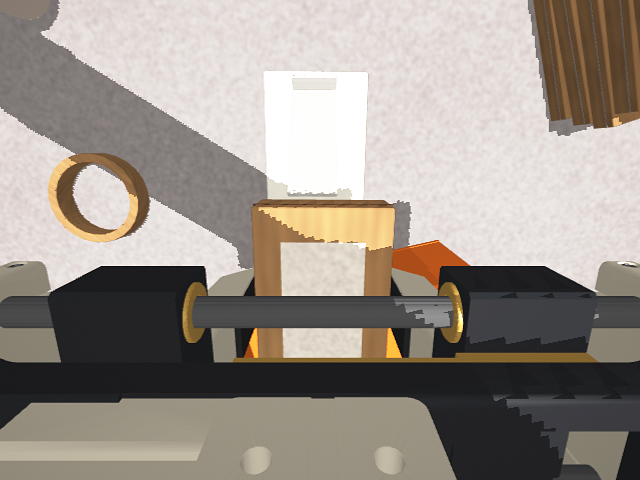

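Run:
```python
from e import *
import pickle
d=pickle.load(open("w6.pkl","rb"))
for y in(.018,-.018): print(proj(d,Rt(0,y,0)).round(1),proj(d,Rt(.08,y,0)).round(1),proj(d,W(eo,ey,(-.065,y/.018*.05,.012))).round(1),proj(d,W(eo,ey,(0,y/.018*.05,.012))).round(1))
c=d["color"].min(2)
print(c[60:100,315].tolist());print("row83",c[83,284:345].tolist())
for v in(110,140,170): print(v,c[v,255:375].tolist())
print("box top edge row220 hue cols",np.where(cv2.cvtColor(d["color"],cv2.COLOR_RGB2HSV)[203,:,1]>90)[0][[0,-1]], cv2.cvtColor(d["color"],cv2.COLOR_RGB2HSV)[195:212,320,1])
# predicted far (low) end of box, in-hand centre assumed TCP, bottom at .2
o=r.get_obs();p=o["tool_pos"];R=o["eef_rot"]
for x in(-.03,.03):
  for z in(.0027,.0267): print("boxend",proj(d,p+R@[x,-.045,z]).round(1))
```

```text
[333.6  86.1] [334.6 172. ] [366.2  68. ] [363.9 139.9]
[289.1  85.9] [284.9 171.8] [259.9  67.7] [262.6 139.6]
[223, 224, 220, 217, 213, 212, 217, 223, 222, 220, 218, 225, 255, 253, 252, 253, 254, 255, 220, 226, 228, 226, 223, 224, 222, 225, 225, 220, 227, 209, 255, 254, 253, 253, 253, 253, 253, 253, 253, 253]
row83 [255, 255, 255, 255, 255, 255, 255, 255, 216, 220, 219, 220, 220, 222, 221, 224, 223, 224, 224, 223, 224, 224, 223, 225, 223, 224, 223, 224, 224, 223, 223, 224, 224, 224, 223, 223, 223, 223, 224, 223, 223, 223, 224, 223, 223, 223, 223, 224, 223, 224, 223, 220, 238, 255, 255, 255, 255, 255, 255, 255, 255]
110 [227, 223, 221, 222, 224, 226, 227, 228, 228, 236, 254, 255, 255, 255, 255, 255, 255, 255, 255, 255, 255, 255, 255, 255, 255, 255, 255, 255, 255, 255, 255, 255, 255, 255, 255, 255, 251, 252, 253, 253, 253, 253, 253, 253, 253, 253, 254, 254, 254, 254, 253, 253, 253, 253, 253, 253, 252, 253, 253, 253, 253, 254, 254, 254, 253, 253, 253, 253, 253, 253, 253, 253, 253, 253, 253, 253, 253, 253, 253, 253, 253, 253, 255, 255, 255, 255, 255, 255, 255, 255, 255, 255, 255, 255, 
[... 832 characters left out ...]
5, 255, 255, 255, 255, 255, 255, 255, 255, 255, 255, 255, 255, 255, 255, 251, 252, 253, 253, 253, 252, 253, 253, 253, 254, 254, 254, 254, 254, 254, 254, 253, 253, 253, 253, 253, 253, 252, 253, 253, 253, 253, 253, 254, 253, 253, 253, 253, 253, 253, 253, 253, 253, 253, 253, 253, 253, 253, 253, 253, 253, 253, 252, 250, 252, 255, 255, 255, 255, 255, 255, 255, 255, 255, 255, 255, 255, 255, 255, 255, 255, 255, 255, 255, 255, 255, 255, 255, 255, 255, 254, 229, 216, 217, 216, 214, 214, 217, 223, 227, 228, 227]
box top edge row220 hue cols [ 50 387] [ 21  22  20  18  38 150 136 134 132 158 133 134 136 118 111 107 109]
boxend [247.7 205.4]
boxend [258.4 197.6]
boxend [394.8 205.3]
boxend [384.4 197.5]
```

>>> move_arm(targets=[{"linear": [-1.6, -21.1, 0], "twist": 0, "jaw": 50}, {"linear": [-2, -25, 0], "twist": 0, "jaw": 50}, {"linear": [-2, -25, 0], "twist": 0, "jaw": 50}, {"linear": [-1, -15, 0], "twist": 0, "jaw": 50}, {"linear": [0, 0, 20], "twist": 0, "jaw": 50}, {"linear": [0, 0, 25], "twist": 0, "jaw": 50}, {"linear": [0, 0, 20], "twist": 0, "jaw": 50}, {"linear": [0, 0, 10], "twist": 0, "jaw": 50}, {"linear": [0, 0, 0], "twist": 0, "jaw": 50}, {"linear": [0, 0, 0], "twist": 0, "jaw": 50}], newtons=6)

```text
time: 15.1
tool_pos: [0.6196, 0.2365, 0.1518]
eef_rot: [[0.232, 0.973, 0.0], [0.973, -0.232, 0.001], [0.001, 0.0, -1.0]]
contact_force: [-0.0, 0.4, -2.2]
finger_gap: 0.06
```

>>> move_arm(targets=[{"linear": [0, 0, 3], "twist": 0, "jaw": 50}, {"linear": [0, 0, 3], "twist": 0, "jaw": 50}, {"linear": [0, 0, 3], "twist": 0, "jaw": 50}, {"linear": [0, 0, 3], "twist": 0, "jaw": 50}, {"linear": [0, 0, 0], "twist": 0, "jaw": 50}])

```text
time: 15.6
tool_pos: [0.619, 0.2364, 0.1389]
eef_rot: [[0.231, 0.973, -0.001], [0.973, -0.231, 0.0], [0.0, -0.001, -1.0]]
contact_force: [-0.1, 0.3, -1.2]
finger_gap: 0.0598
```

```bash
cat > v.py <<'E'
from h import *
import sys
d=cam("wrist");s=cam("scene");t=cam("top");o=r.get_obs();print(o["time"],o["tool_pos"],o["contact_force"],o["finger_gap"])
z=lambda d,u,v,w,h,k:cv2.resize(d["color"][v:v+h,u:u+w,::-1],None,fx=k,fy=k,interpolation=cv2.INTER_CUBIC)
A=np.vstack([z(d,150,60,400,300,1),cv2.convertScaleAbs(z(t,230,140,100,75,4),alpha=1.4)])
B=np.vstack([cv2.convertScaleAbs(z(s,280,260,100,75,4),alpha=1.4),cv2.convertScaleAbs(z(s,160,160,100,75,4),alpha=1.4)])
cv2.imwrite("pics/%s.png"%sys.argv[1],np.hstack([A,B]))
E
python3 v.py v1
```

```text
15.75 [0.61935478 0.2361663  0.13919044] [-1.57098318  0.51012206 -0.66341639] 0.05993182119975912
```

View pics/v1.png

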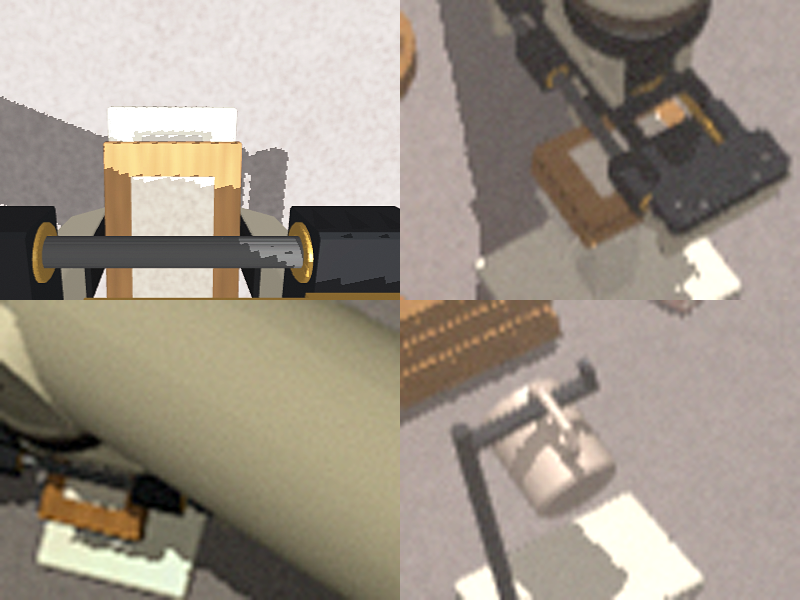

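The mug hangs on the peg (lower right panel), and the box has begun to tilt on the rest. I'll go on lowering.

>>> move_arm(targets=[{"linear": [0, 0, 2.5], "twist": 0, "jaw": 50}, {"linear": [0, 0, 2.5], "twist": 0, "jaw": 50}, {"linear": [0, 0, 2.5], "twist": 0, "jaw": 50}, {"linear": [0, 0, 2.5], "twist": 0, "jaw": 50}, {"linear": [0, 0, 2.5], "twist": 0, "jaw": 50}, {"linear": [0, 0, 0], "twist": 0, "jaw": 50}])

```text
time: 16.35
tool_pos: [0.6197, 0.2359, 0.1263]
eef_rot: [[0.232, 0.973, 0.0], [0.973, -0.232, 0.0], [0.0, 0.0, -1.0]]
contact_force: [-0.4, -0.3, -1.6]
finger_gap: 0.0601
```

>>> move_arm(targets=[{"linear": [0, 0, 2], "twist": 0, "jaw": 50}, {"linear": [0, 0, 2], "twist": 0, "jaw": 50}, {"linear": [0, 0, 2], "twist": 0, "jaw": 50}, {"linear": [0, 0, 2], "twist": 0, "jaw": 50}, {"linear": [0, 0, 0], "twist": 0, "jaw": 50}])

```text
time: 16.85
tool_pos: [0.6194, 0.2359, 0.1184]
eef_rot: [[0.232, 0.973, -0.0], [0.973, -0.232, -0.0], [-0.0, -0.0, -1.0]]
contact_force: [0.4, -1.0, -1.9]
finger_gap: 0.0598
```

```bash
python3 v.py v2
```

```text
17.0 [0.61926831 0.23585692 0.11845398] [ 0.3142081   0.51293642 -1.30786878] 0.060000423401720376
```

View pics/v2.png

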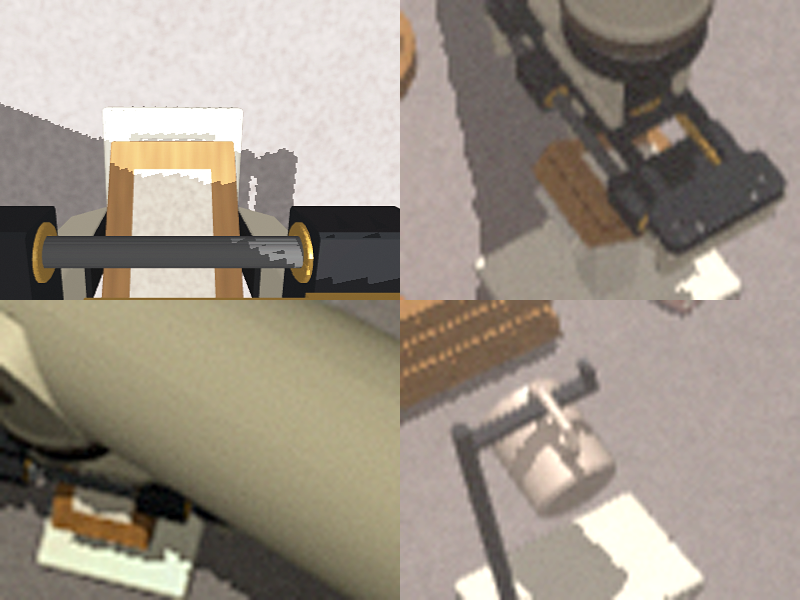

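>>> move_arm(targets=[{"linear": [0, 0, 1], "twist": 0, "jaw": 50}, {"linear": [0, 0, 1], "twist": 0, "jaw": 50}, {"linear": [0, 0, 1], "twist": 0, "jaw": 50}, {"linear": [0, 0, 0], "twist": 0, "jaw": 50}])

```text
time: 17.4
tool_pos: [0.6196, 0.2361, 0.1161]
eef_rot: [[0.232, 0.973, 0.0], [0.973, -0.232, -0.0], [0.0, 0.0, -1.0]]
contact_force: [-0.7, -1.2, 2.6]
finger_gap: 0.0603
```

>>> move_arm(targets=[{"linear": [0, 0, 1], "twist": 0, "jaw": 50}, {"linear": [0, 0, 1], "twist": 0, "jaw": 50}, {"linear": [0, 0, 0], "twist": 0, "jaw": 50}])

```text
time: 17.7
tool_pos: [0.6199, 0.236, 0.115]
eef_rot: [[0.232, 0.973, 0.001], [0.973, -0.232, -0.0], [-0.0, 0.001, -1.0]]
contact_force: [-1.7, -2.2, 7.3]
finger_gap: 0.0599
```

The push reaches 7 N, so the box is down on the plate. Releasing it and backing off.

>>> move_arm(targets=[{"linear": [0, 0, -1.5], "twist": 0, "jaw": 58}, {"linear": [0, 0, 0], "twist": 0, "jaw": 64}, {"linear": [0, 0, 0], "twist": 0, "jaw": 75}, {"linear": [0, 0, 0], "twist": 0, "jaw": 91}, {"linear": [0, 0, 0], "twist": 0, "jaw": 91}, {"linear": [0, 0, 0], "twist": 0, "jaw": 91}, {"linear": [0, 0, -20], "twist": 0, "jaw": 91}, {"linear": [0, 0, -40], "twist": 0, "jaw": 91}, {"linear": [0, 0, -40], "twist": 0, "jaw": 91}, {"linear": [0, 0, -20], "twist": 0, "jaw": 91}])

```text
time: 18.7
tool_pos: [0.6205, 0.2378, 0.2409]
eef_rot: [[0.231, 0.973, 0.005], [0.973, -0.231, 0.003], [0.004, 0.004, -1.0]]
contact_force: [-0.5, -0.1, 0.1]
finger_gap: 0.0908
```

>>> move_arm(targets=[{"linear": [0, 20, 0], "twist": 0, "jaw": 91}, {"linear": [0, 20, 0], "twist": 0, "jaw": 91}, {"linear": [0, 10, 0], "twist": 0, "jaw": 91}, {"linear": [0, 0, 0], "twist": 0, "jaw": 91}, {"linear": [0, 0, 0], "twist": 0, "jaw": 91}])

```text
time: 19.2
tool_pos: [0.6672, 0.2251, 0.2354]
eef_rot: [[0.231, 0.973, -0.001], [0.973, -0.231, 0.001], [0.0, -0.001, -1.0]]
contact_force: [-0.7, 0.8, -0.5]
finger_gap: 0.0911
```

Run:
```python
from e import *
import pickle
d=cam("wrist");s=cam("scene");t=cam("top");pickle.dump((d,s,t),open("f.pkl","wb"));o=r.get_obs();print(o["time"],o["tool_pos"])
# calibration-adjusted easel per wrist: +2.5,+2.2
eo2=W(eo,ey,(.0025,.0022,0))[:2]
import e; e.eo=eo2
for x in(0,.09):
  for y in(.03,-.03): print((x,y),"top face",proj(d,Rt(x,y,.024)).round(1),"ledge corner",proj(d,Rt(0,np.sign(y)*.018,.012)).round(1))
z=lambda im,k:cv2.resize(im,None,fx=k,fy=k,interpolation=cv2.INTER_CUBIC)
A=z(d["color"][0:300,180:446,::-1],1.5)
B=z(s["color"][270:345,290:390,::-1],4)
C=z(s["color"][160:200,170:270,::-1],4)
B=np.vstack([B,C])[:450]
cv2.imwrite("pics/f1.png",np.hstack([A,np.vstack([B,np.zeros((450-len(B),400,3),np.uint8)])]))
```

```text
19.35 [0.66703921 0.22522058 0.23536434]
(0, 0.03) top face [359.1 117.2] ledge corner [343.2 127.2]
(0, -0.03) top face [283.8 117.2] ledge corner [299.8 127.1]
(0.09, 0.03) top face [364.  220.9] ledge corner [343.2 127.2]
(0.09, -0.03) top face [278.6 220.9] ledge corner [299.8 127.1]
```

View pics/f1.png

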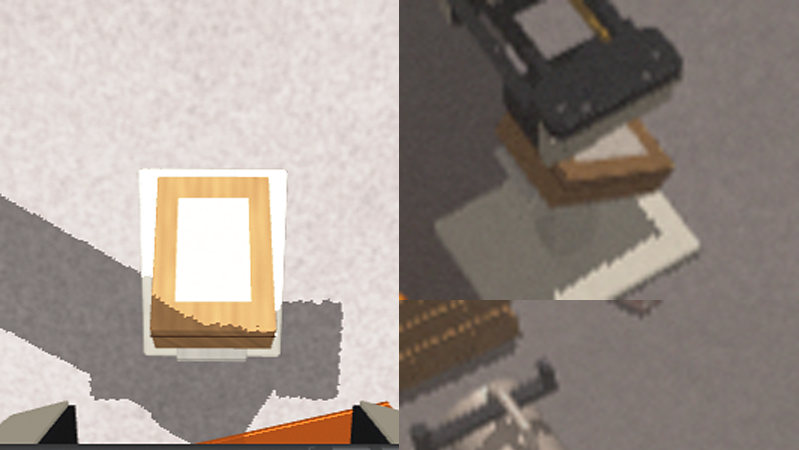

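Run:
```python
from e import *
import pickle, e
d,s,t=pickle.load(open("f.pkl","rb"))
e.eo=W(eo,ey,(.0025,.0022,0))[:2]
# top-face corners read off the picture (low-, low+, up+, up-)
px=np.array([(157,178),(270,178),(276,333),(151,332)],float)/1.5+[180,0]
g=cv2.cvtColor(d["color"],cv2.COLOR_RGB2GRAY)
px=cv2.cornerSubPix(g,px.astype(np.float32).reshape(-1,1,2),(3,3),(-1,-1),(3,50,.01));print(px.reshape(-1,2))
obj=np.array([(0,-.03,.024),(0,.03,.024),(.09,.03,.024),(.09,-.03,.024)])
_,rv,tv=cv2.solvePnP(obj,px,d["K"],None)
Rb=d["R"].T@cv2.Rodrigues(rv)[0]; ob=d["R"].T@(tv.ravel()-d["t"])
o=Rt(0,0,0);Rr=np.array([(Rt(*v)-o) for v in np.eye(3)]).T
print("box in rest: low-end mm",(Rr.T@(ob-o)*1e3).round(1),"z tilt",np.degrees(np.arccos(Rb[:,2]@Rr[:,2])),"x ang",np.degrees(np.arccos(Rb[:,0]@Rr[:,0])))
# drift since the start in the top view, bystanders; mug motion between two scene shots
a,b=pickle.load(open("cams.pkl","rb")); s2=cam("scene"); 
print("mug diff",np.abs(s2["color"][150:215,160:240].astype(int)-s["color"][150:215,160:240]).mean())
for n,(u,v) in dict(tumbler=(354,260),tape=(351,185),pack=(186,275)).items(): print(n,np.abs(t["color"][v-18:v+18,u-18:u+18].astype(int)-a["color"][v-18:v+18,u-18:u+18]).mean().round(1))
```

```text
[[284.56165  117.83313 ]
 [358.34213  117.661255]
 [362.7604   221.116   ]
 [279.64395  223.53456 ]]
box in rest: low-end mm [-2.8  0.4 -2.7] z tilt 2.878250274808377 x ang 2.5463189204292473
mug diff 1.8187820512820514
tumbler 18.2
tape 43.8
pack 5.9
```

```bash
python3 -c "
from bench import job; print(job.hand_in())"
```

```text
the job is handed in; nothing more can be done
None
```

I hung the mug on the hook and set the box on the easel, then handed the job in at about 19.5 s of the 64 s allowed. No verdict was reported.

- **Mug:** I threaded its handle over the upturned tip and lowered it onto the peg. It was hanging there in the later pictures, and two scene shots taken shortly apart showed no visible swing.
- **Box:** I lowered it until it tilted onto the slope; the push reached about 7 N before I let go. In the last close picture its edges lie about 1 mm from where a seated box should be:
  - **Position:** about 1 mm clear of the ledge and under 1 mm off the middle.
  - **Angle:** a rough fit of its corners gave about 3° out of flat and 2.5° askew, both within the limits.

**Checks that disagreed:**
- The wrist and top cameras differed by 2–3 mm on the hook and the easel. I went by the wrist camera.
- The corner fit put the box's low end about 3 mm into the ledge and the plate. That cannot be right, so I count it as error in the fit.
- The picture comparison for the bystanders was inconclusive for the tumbler and the tape core, probably because the arm or its shadow covers them in the last picture. The large pack showed little change. As far as I could tell the arm came near none of them.

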